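# Clear the belt grinder's tray and hold its tension arm down for the belt change

## Task

The belt is off this belt grinder and a colleague is waiting to slip the new one on: pick the two finished steel lugs out of the grinder's catch tray and put them in the tote, then take the sprung tension arm by its handgrip, push it down against its spring until it is hard on its lower stop, and keep holding it there. Finish while still holding the arm down on its stop, without letting go of the handgrip. Leave the wire brush, the chipping hammer and the G-clamp where they lie.

Things in the scene. Friction and masses are not known exactly. Their poses are not given: they have to be found in the camera images.
- grinder: Belt grinder, fast on the bench. Origin at bench level; x from its open wheel side to its motor, y to its working end, z up. Base plate x -90..210, y -130..90, 10 mm thick. Upright plate x 0..12, y 0..90, up to z 235. Two 50 mm wide wheels at x -80..-30: drive wheel (90 mm across, y -50, z 85), contact wheel (80 mm, y 130, z 100).
- motor_axis (a point): Middle of the grinder's blue motor, a cylinder 120 mm in diameter and 193 mm long lying along the grinder's x axis behind the wheels (grinder frame: x 22..215, y -50, z 85 mm); a black box on top of it reaches 174 mm above the bench.
- tray_in (a point): Centre of the catch tray's inner floor, 4 mm above the bench. The tray is an open shallow sheet tray fixed to the grinder under its working end: 300 mm along the grinder's x by 275 mm along its y, walls 4 mm thick and 22 mm high. The lugs stand in its outer half, clear of the contact wheel.
- tension_pivot (a point): Fixed point on the tension arm's hinge axis, opposite the middle of the handgrip's length (grinder frame: x 50, y 50, z 190 mm). The axis runs level along the grinder's x. The handgrip's centre swings on a circle of 220 mm radius about this point, on the grinder's -y side.
- tension_arm (a joint): Tension arm angle, rad: 0 at rest on the upper stop (line from pivot to handgrip rises 0.5 above level); grows as the grip goes down; 0.6 is hard on the lower stop (line falls 0.1 below level). A spring drives it back to 0: about 7 N at the handgrip at first, 12 N at the stop. The arm is a 20 x 24 mm bar with an idler wheel (70 mm across, 50 wide) 140 mm from the pivot, on the side away from the motor.
- handgrip: Black round handgrip at the free end of the tension arm, 22 mm in diameter (25 mm at its end collars) and 90 mm long, lying level along its own x axis (the grinder's x), sticking out on the motor side, free all round. Origin at its centre. A sleeve that revolves freely on its pin; its centre moves with the arm.
- lug_1: One of two like weld-on steel lugs, in the catch tray: foot plate 60 x 44 x 8 mm with an upright web on its centre line, 8 mm thick, 60 mm long along the lug's x axis at its lower part (36 mm long at the top), its top 44 mm above the underside, with an eye through it. Stands on its foot plate. Origin at the centre of the underside, z up. About 0.3 kg.
- lug_2: The other lug, the same as lug_1, 100 to 160 mm from it in the catch tray.
- tote: Open grey plastic tote standing loose on the bench, 300 (its x) x 200 (its y) x 70 mm high, walls and floor 4 mm thick; origin at the centre of the underside. About 1.2 kg.
- wire_brush: Wooden-handled wire brush lying on the bench, 260 mm long along its x axis, 30 mm high. To be left alone.
- chipping_hammer: Steel chipping hammer lying on the bench, 250 mm long along its x axis, 24 mm high, head 145 mm across. To be left alone.
- g_clamp: G-clamp lying flat on the bench, blue frame 116 x 80 mm, its screw sticking out to 100 mm on its +x side. To be left alone.
Things that resemble listed ones, but are neither listed nor needed, are in the scene too. What is shaped like the lug_2 but brown or pink is not meant. Leave any turquoise look-alike of the lug_1 alone.

How it is judged:
By the outcome, as a careful person would: the job done as asked, in the order asked, and still so for the second after the job is handed in, while the arm keeps its last pose, push and grip.
It also fails if it takes over 69 s, if anything falls off the work surface, if the arm or the gripper's body presses on something with over 40 N, if the wrist force passes 120 N, or if a joint passes its speed limit or range.

## Robot

A 6-joint arm with a two-finger parallel gripper is mounted at the origin on the work surface. World frame = base frame: x ahead of the robot, y to its left, z up, the work surface at z = 0. Lengths are in m, angles in rad, forces in N, time in s.
With the tool pointing down it reaches from about 0.275 to 0.825 m from the base axis. Payload 4.9 kg.
Tool frame: the origin (TCP) lies midway between the tips of the shut fingers; the grasp point (between the pads) lies 19 mm behind it (bot.grip_depth is the distance from the TCP to the grasp point, in m); z points along the fingers, y is the line along which they close (so a half turn about z gives the same grasp; the last joint's range is limited). The gripper opens to 85 mm and grips with 20 to 120 N. Pads are 22 mm wide; open, the fingers measure 114 mm over their backs; the gripper's body (76 mm by 85 mm) begins 54 mm behind the grasp point. The pads swing forward as they close: fully open they stand 13 mm farther back than shut.
Start: joints at [1.137, 0.326, -0.193, 1.052, 0, 1.437], TCP at [0.162, 0.525, 0.231] pointing down, gripper open.
Joint ranges: [-2.65, 2.65], [-0.97, 1.79], [-1.3, 1.35], [-1.93, 2.1], [-1.47, 1.37], [-3.14, 3.14]. Speed limits (rad/s): [2.57, 2.57, 3.14, 3.14, 3.14, 3.14].

## Interface

Orientations are given as a unit quaternion [w, x, y, z].
In Python, from cell import bot gives the robot as it stands. Calls block until the motion is done:
- bot.move_pose(position, orientation): joint-space move of the TCP to a pose.
- bot.move_linear(position, speed=0.15, rotation=None, until_force=None): straight line of the TCP; rotation=None keeps the orientation; speed is the mean speed in m/s. With until_force (N) it stops when the force on the tool has changed by that much, and returns True; else False.
- bot.goto_joints(angles): joint-space move.
- bot.set_gripper(opening, grasp_force=None): opening from 0.0 (shut) to 1.0 (fully open); grasp_force is the grip in N (None keeps the last); returns when the fingers have stopped.
- bot.wait(seconds).
- bot.solve_ik(position, orientation): joint angles nearest the present ones, or None.
- bot.camera(name): name is "side" or "top" or "wrist"; returns the picture (400x640x3 uint8, red, green, blue); there is no depth.
- bot.calibration(name): a dict with "mtx" (3x3 intrinsics, pixels), "extrinsics" (4x4, takes a point from world to camera coordinates); the wrist camera has in their place "hand_eye" (4x4, takes a point from camera to tool coordinates, whose origin is the TCP and whose axes are the flange's). Camera axes: x right, y down, z forward; pixel columns grow to the right and rows downward; lengths in m; the calibration is good to about 2 mm. The wrist camera is an equidistant fisheye: a pixel r from the principal point sees the ray r / f radians off the axis. A picture is of the moment at which its call begins: read the wrist's pose just before it. calibration takes no time and is no camera call.
A pose or a line that the arm cannot do raises bot.PlanningError and nothing moves.
- bot.close_job(): hands the job in; it is judged then, once.
Trained networks look in the newest picture that a camera, given by its name, has taken for a name from the list of things; names that differ only in an ending like _2 or _b are one class to them, and where a whole thing is asked for, a point or a joint stands for the part that bears it (a point fixed in the world has none). Each returns a list of dicts, best first, with "confidence" (0 to 1); they miss things now and then, are a little off and sometimes report something else, mostly with a low value. They report only what shows in the picture. A call takes as long as a camera call. They do not tell look-alikes from the thing itself.
- bot.search_frame(camera, thing): "bbox" ([left, top, width, height] in pixels, round what is visible of it).
Readings, each from a call of its own:
- bot.read_clock(): time.
- bot.read_joint_positions(): joint angles.
- bot.read_joint_vel(): joint speeds.
- bot.read_joint_efforts(): joint torques, N m.
- bot.read_position(): TCP position.
- bot.read_tool_rot(): TCP orientation.
- bot.read_ft_force(): force on the tool from outside, world axes, zero at the start.
- bot.read_moment(): the same for the moment, N m.
- bot.read_gripper_width(): opening from 0.0 (shut) to 1.0 (fully open).
- bot.read_finger_force(): force on a finger pad.
Only numpy, scipy, OpenCV 4.12 (cv2) and the standard library are available. Lean on these libraries where they do the work, as an engineer would, in place of code of your own. Each camera call takes 0.05 s, during which the arm holds its last target. There are 200 camera calls.

## Working session

There is one attempt and no reset: what is moved stays moved. The work goes in short steps, each a Python script; the robot and the scene stay as the last script left them, time stands still between calls to the robot, and variables do not carry over. Pictures are saved under pics/ and viewed, at most 10 in all, crops included, and the job is handed in when it is done.

```bash
mkdir -p pics; ls; cat > h.py <<'E'
import numpy as np, cv2
from scipy.spatial.transform import Rotation as R
from cell import bot
def save(n,f):
    im=bot.camera(n); cv2.imwrite('pics/'+f,im[:,:,::-1]); return im
def ray(n,px,pose=None):
    c=bot.calibration(n); K=np.array(c['mtx']); 
    x=(px[0]-K[0,2])/K[0,0]; y=(px[1]-K[1,2])/K[1,1]
    if n=='wrist':
        t=np.hypot(x,y); s=np.sin(t)/t if t>1e-9 else 1
        d=np.array([x*s,y*s,np.cos(t)]); T=pose@np.array(c['hand_eye'])
    else:
        d=np.array([x,y,1.]); T=np.linalg.inv(np.array(c['extrinsics']))
    d=T[:3,:3]@d; return T[:3,3],d/np.linalg.norm(d)
def atz(n,px,z,pose=None):
    o,d=ray(n,px,pose); return o+d*(z-o[2])/d[2]
def tri(rays):
    A=0;b=0
    for o,d in rays:
        P=np.eye(3)-np.outer(d,d); A=A+P; b=b+P@o
    p=np.linalg.solve(A,b); return p,[float(np.linalg.norm((np.eye(3)-np.outer(d,d))@(p-o))) for o,d in rays]
def proj(n,p):
    c=bot.calibration(n); q=np.array(c['extrinsics'])@np.append(p,1); q=np.array(c['mtx'])@q[:3]; return q[:2]/q[2]
def pose():
    T=np.eye(4); q=bot.read_tool_rot(); T[:3,:3]=R.from_quat([q[1],q[2],q[3],q[0]]).as_matrix(); T[:3,3]=bot.read_position(); return T
def quat(M):
    q=R.from_matrix(M).as_quat(); return [q[3],q[0],q[1],q[2]]
def down(yaw): # tool y (closing line) along world direction yaw
    y=np.array([np.cos(yaw),np.sin(yaw),0]); z=np.array([0,0,-1.]); return np.c_[np.cross(y,z),y,z]
E
python3 - <<'E'
from h import *
np.set_printoptions(precision=3,suppress=True)
for n in ['top','side']:
    save(n,n+'0.png')
    for t in ['lug_1','handgrip','tote','motor_axis','grinder','tension_arm','wire_brush','chipping_hammer','g_clamp']:
        r=bot.search_frame(n,t); print(n,t,[(np.round(x['bbox']).tolist(),round(x['confidence'],2)) for x in r][:6])
    c=bot.calibration(n); print(np.array(c['mtx']),np.linalg.inv(np.array(c['extrinsics'])))
print(bot.calibration('wrist'),bot.read_clock(), bot.read_tool_rot())
E
```

```text
pics
top lug_1 [([290.0, 105.0, 22.0, 19.0], 0.79), ([254.0, 160.0, 23.0, 18.0], 0.67), ([247.0, 248.0, 20.0, 20.0], 0.57), ([260.0, 198.0, 19.0, 18.0], 0.54), ([252.0, 100.0, 13.0, 18.0], 0.54), ([361.0, 252.0, 81.0, 42.0], 0.54)]
top handgrip [([435.0, 146.0, 10.0, 38.0], 0.84), ([363.0, 249.0, 81.0, 46.0], 0.28)]
top tote [([128.0, 152.0, 84.0, 108.0], 0.71)]
top motor_axis [([246.0, 117.0, 198.0, 121.0], 0.77)]
top grinder [([244.0, 118.0, 203.0, 115.0], 0.56)]
top tension_arm [([351.0, 145.0, 96.0, 77.0], 0.73)]
top wire_brush [([150.0, 271.0, 90.0, 18.0], 0.88)]
top chipping_hammer [([359.0, 252.0, 83.0, 44.0], 0.88)]
top g_clamp [([449.0, 168.0, 32.0, 48.0], 0.73)]
[[393.649   0.    318.327]
 [  0.    393.649 197.309]
 [  0.      0.      1.   ]] [[ 0.001 -0.998  0.058  0.444]
 [-1.    -0.002 -0.014 -0.019]
 [ 0.014 -0.058 -0.998  1.247]
 [ 0.     0.     0.     1.   ]]
side lug_1 [([225.0, 246.0, 20.0, 13.0], 0.77), ([241.0, 217.0, 13.0, 14.0], 0.74), ([283.0, 247.0, 12.0, 16.0], 0.62), ([315.0, 247.0, 16.0, 21.0], 0.52), ([357.0, 266.0, 19.0, 18.0], 0.47)]
side handgrip [([313
[... 273 characters left out ...]
1.0, 76.0], 0.68)]
side chipping_hammer [([388.0, 163.0, 26.0, 46.0], 0.59), ([258.0, 106.0, 102.0, 175.0], 0.49)]
side g_clamp [([347.0, 142.0, 19.0, 7.0], 0.74)]
[[486.016   0.    322.726]
 [  0.    486.016 191.202]
 [  0.      0.      1.   ]] [[-0.974 -0.155  0.166  0.249]
 [-0.226  0.71  -0.667  1.073]
 [-0.014 -0.687 -0.726  1.388]
 [ 0.     0.     0.     1.   ]]
{'mtx': array([[309.707,   0.   , 320.833],
       [  0.   , 309.707, 202.599],
       [  0.   ,   0.   ,   1.   ]]), 'hand_eye': array([[ 0.   , -0.954, -0.298,  0.077],
       [ 1.   ,  0.   , -0.   , -0.   ],
       [ 0.   , -0.298,  0.954, -0.143],
       [ 0.   ,  0.   ,  0.   ,  1.   ]])} 1.0 [-0.     0.149  0.989 -0.   ]
```

View pics/top0.png

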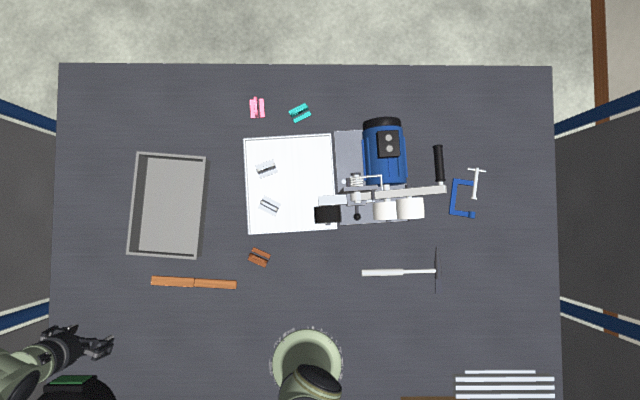

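View pics/side0.png

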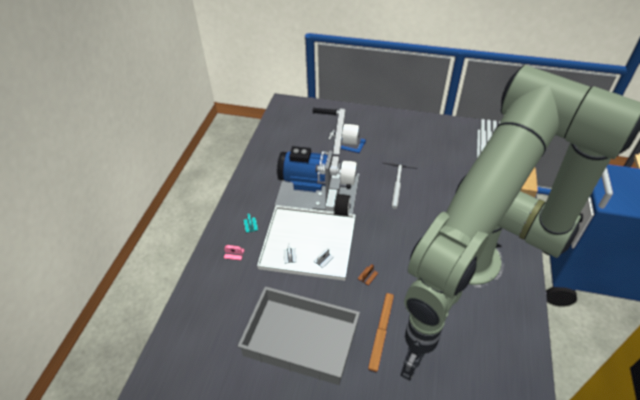

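The steel lugs are at top (266,168) and (269,206), side (289,255) and (323,257), in the white tray. Look-alikes to avoid are pink at top (257,107), turquoise at (300,112) and brown at (259,257). The grip is at top (438,165), the tote at (168,205).

```bash
python3 - <<'E'
from h import *
np.set_printoptions(precision=3,suppress=True)
for nm,a,b in [('lugA',(266,168),(289.5,254)),('lugB',(269.5,206),(323.5,257)),('grip',(439.5,165),(325,112)),('gripfar',(437.5,146),(313.5,110.5)),
  ('toteTL',(136,152.5),(266,289)),('toteTR',(207,157),(358,311)),]:
    print(nm,tri([ray('top',a),ray('side',b)]))
for nm,a in [('tTL',(136,152.5)),('tTR',(207,157)),('tBR',(199,259)),('tBL',(126,255))]: print(nm,atz('top',a,.07))
for nm,a in [('trayTL',(243,138)),('trayBL',(247,235)),('trayTR',(332,133)),('trayBR',(337,230))]: print(nm,atz('top',a,.022))
A=tri([ray('top',(266,168)),ray('side',(289.5,254))])[0];B=tri([ray('top',(269.5,206)),ray('side',(323.5,257))])[0]
m=(A+B)/2
bot.move_pose([m[0],m[1],.22],quat(down(np.pi/2)))
P=pose(); im=save('wrist','w1.png')
print(m,P,bot.read_clock())
for x in bot.search_frame('wrist','lug_1'): print(x)
E
```

```text
lugA (array([0.607, 0.129, 0.016]), [0.0007420268160867773, 0.0007420268160869091])
lugB (array([0.488, 0.117, 0.018]), [0.00016283545490647692, 0.00016283545490651524])
grip (array([ 0.581, -0.33 ,  0.289]), [0.000918877720720732, 0.0009188777207207625])
gripfar (array([ 0.625, -0.325,  0.293]), [0.0011560021252693367, 0.001156002125269453])
toteTL (array([0.593, 0.422, 0.261]), [0.01996752928362966, 0.019967529283629413])
toteTR (array([0.48 , 0.307, 0.088]), [0.1498761652935408, 0.1498761652935409])
tTL [0.646 0.512 0.07 ]
tTR [0.633 0.3   0.07 ]
tBR [0.329 0.318 0.07 ]
tBL [0.341 0.533 0.07 ]
trayTL [0.701 0.201 0.022]
trayBL [0.398 0.185 0.022]
trayTR [ 0.718 -0.078  0.022]
trayBR [ 0.414 -0.093  0.022]
[0.547 0.123 0.017] [[-1.    -0.001 -0.     0.547]
 [-0.001  1.     0.     0.124]
 [ 0.     0.    -1.     0.22 ]
 [ 0.     0.     0.     1.   ]] 3.0583
{'bbox': [298.0, 199.4, 57.6, 42.6], 'confidence': 0.93}
{'bbox': [286.1, 100.5, 66.0, 54.9], 'confidence': 0.83}
{'bbox': [328.3, 322.9, 35.6, 21.4], 'confidence': 0.7}
{'bbox': [231.2, 315.5, 48.7, 38.0], 'confidence': 0.7}
{'bbox': [315.9, 0.0, 54.4, 18.7], 'confidence': 0.69}
```

View pics/w1.png

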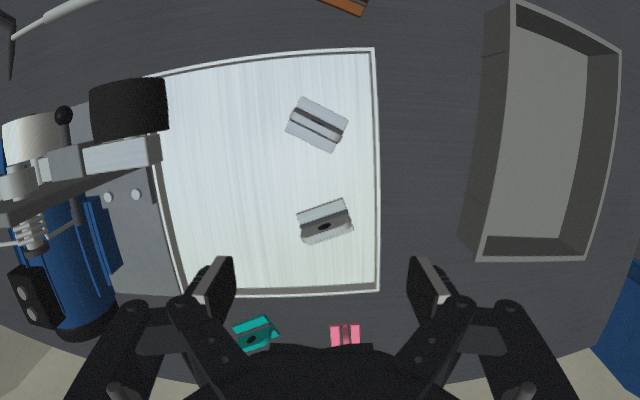

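The wrist picture shows steel lug B at (318,125) and A at (325,221). Turquoise is at (256,333), pink at (345,334) and brown at (345,5). Next, one close crop to confirm the choice and read the lug corners.

```bash
python3 - <<'E'
import cv2
im=cv2.imread('pics/w1.png')[90:250,270:370]
a=cv2.resize(im[0:70],None,fx=6,fy=6,interpolation=cv2.INTER_CUBIC)[:, :600]
b=cv2.resize(im[100:160],None,fx=6,fy=6,interpolation=cv2.INTER_CUBIC)
import numpy as np
o=np.hstack([a[:420,60:460],b[:360].copy()[:, 100:500] if 0 else cv2.copyMakeBorder(b[:,120:520],0,60,0,0,cv2.BORDER_CONSTANT)])
cv2.imwrite('pics/c1.png',o)
E
```

```text
(no output)
```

View pics/c1.png

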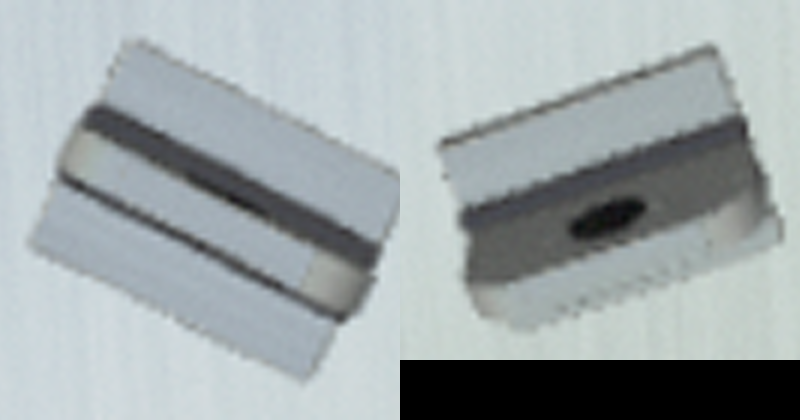

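```bash
cat > pick.py <<'E'
from h import *
np.set_printoptions(precision=4,suppress=True)
P1=np.eye(4);P1[:3,:3]=down(np.pi/2);P1[:3,3]=[.547,.124,.22]
cr={'B':([(130,38),(402,172),(308,382),(28,240)],60,90),'A':([(440,148),(715,50),(782,232),(507,330)],-280,190)}
def lug(k):
    c,dx,dy=cr[k]; px=[(270+(x+dx)/6,dy+y/6) for x,y in c]
    Q=np.array([atz('wrist',p,.012,P1) for p in px]); m=Q.mean(0)
    w=(Q[1]-Q[0]+Q[2]-Q[3])/2; s=(Q[3]-Q[0]+Q[2]-Q[1])/2
    yaw=np.arctan2(w[1],w[0])+np.pi/2; yaw=np.pi/2+(yaw-np.pi/2+np.pi/2)%np.pi-np.pi/2
    return m,yaw,np.linalg.norm(w),np.linalg.norm(s),np.array(px).mean(0)
E
python3 - <<'E'
from pick import *
for k in 'AB': print(k,*lug(k))
m,yaw,_,_,px=lug('B')
bot.set_gripper(.6)
bot.move_pose([m[0],m[1],.10],quat(down(yaw)))
P=pose(); save('wrist','w2.png')
r=bot.search_frame('wrist','lug_1'); 
for x in r[:4]:
    b=x['bbox']; c=(b[0]+b[2]/2,b[1]+b[3]/2); print(b,x['confidence'],tri([ray('wrist',c,P),ray('wrist',px,P1)]))
print(bot.read_clock(),P[:3,3])
E
```

```text
A [0.6047 0.1291 0.012 ] 0.36510913170526926 0.059533846822662634 0.041829456640297843 [325.1667 221.6667]
B [0.4882 0.1187 0.012 ] 2.6708179948302604 0.05807090354713561 0.04320767542692083 [316.1667 124.6667]
[478.5, 119.1, 53.7, 76.5] 0.84 (array([0.4569, 0.0937, 0.2102]), [0.035603618309451725, 0.035603618309451655])
[93.8, 318.6, 36.5, 43.9] 0.83 (array([0.4878, 0.0932, 0.2129]), [0.03052424547340069, 0.030524245473400657])
[169.6, 234.7, 69.2, 60.8] 0.71 (array([0.4929, 0.0977, 0.1642]), [0.02666683801102778, 0.026666838011027767])
[24.5, 219.3, 55.4, 58.2] 0.71 (array([0.4747, 0.0858, 0.23  ]), [0.036674414152384954, 0.036674414152384975])
4.6667 [0.489  0.1187 0.1005]
```

View pics/w2.png

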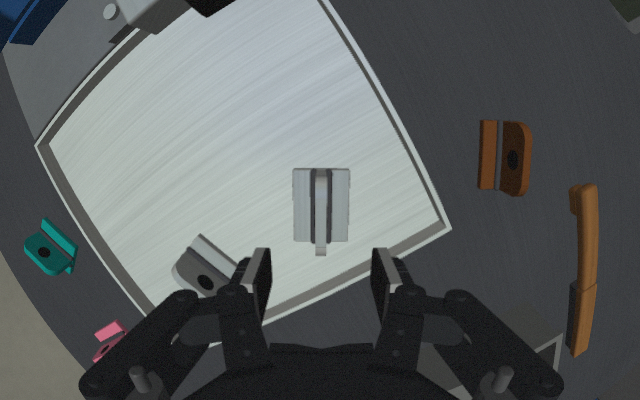

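Lug B's web stands upright at column 321, midway between the fingers (columns 251 to 390), and its foot is centred at (321.5,205). I'll check the height by two-view triangulation, then pick and place it.

```bash
cat >> pick.py <<'E'
def grab(m,yaw):
    bot.move_linear([m[0],m[1],.018],speed=.12)
    bot.set_gripper(0.0,grasp_force=60)
    print('grip',bot.read_gripper_width(),bot.read_finger_force())
    bot.move_linear([m[0],m[1],.14],speed=.2)
def place(x,y,yaw):
    bot.move_pose([x,y,.14],quat(down(yaw)))
    print('held',bot.read_gripper_width(),bot.read_finger_force())
    print('touch',bot.move_linear([x,y,.017],speed=.08,until_force=6),bot.read_position())
    bot.set_gripper(.45)
    bot.move_linear([x,y,.16],speed=.2)
E
python3 - <<'E'
from pick import *
m,yaw,_,_,px=lug('B'); P=pose()
t=tri([ray('wrist',(321.5,205),P),ray('wrist',px,P1)]); print(t)
if abs(t[0][2]-.012)<.006:
    grab(t[0],yaw); place(.43,.415,np.pi/2)
    print(bot.read_clock())
    m,yaw,_,_,px=lug('A'); bot.set_gripper(.6)
    bot.move_pose([m[0],m[1],.10],quat(down(yaw)))
    P=pose(); save('wrist','w3.png'); print(bot.read_clock())
E
```

```text
(array([0.4887, 0.1191, 0.0052]), [0.00015069343730334726, 0.0001506934373032131])
```

The 7 mm gap comes from the short, mostly axial baseline. The top/side pair (0.017 at mid-lug) agrees with the text. I'll go ahead with a force guard on the descent.

```bash
sed -i "s/    bot.move_linear(\[m\[0\],m\[1\],.018\],speed=.12)/    print('hit',bot.move_linear([m[0],m[1],.018],speed=.1,until_force=6),bot.read_position())/" pick.py
python3 - <<'E'
from pick import *
m,yaw,_,_,px=lug('B')
grab([.4887,.119],yaw)
if bot.read_gripper_width()>.03:
    place(.43,.415,np.pi/2)
    print(bot.read_clock())
    m,yaw,_,_,px=lug('A'); bot.set_gripper(.6)
    bot.move_pose([m[0],m[1],.10],quat(down(yaw)))
    save('wrist','w3.png'); print(bot.read_clock())
E
```

```text
hit False [0.4892 0.1191 0.0184]
grip 0.08262237112910868 58.797860741615295
held 0.08507448087767844 58.42744454741478
touch True [0.4298 0.4148 0.0185]
11.025
12.6417
```

View pics/w3.png

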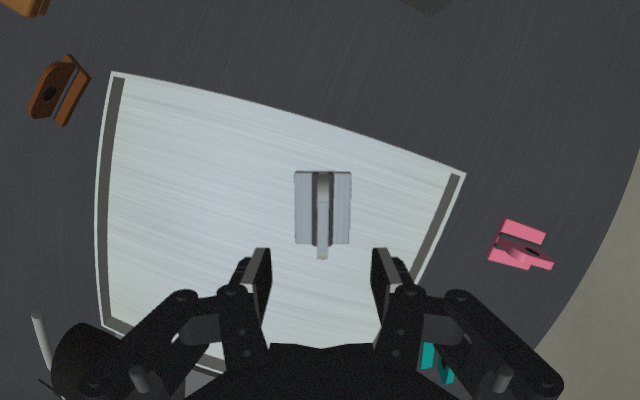

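Lug A's web is at column 322, centred between the fingers and square to them. I'll pick and place it, then move over the handgrip.

```bash
python3 - <<'E'
from pick import *
m,yaw,_,_,px=lug('A')
grab(m,yaw)
if bot.read_gripper_width()>.03:
    place(.54,.41,np.pi/2)
    print(bot.read_clock())
    bot.move_linear([.52,.38,.40],speed=.25)
    q=quat(down(np.pi/2)); bot.set_gripper(.8)
    for z in (.46,.43,.40):
        try: bot.move_pose([.57,-.33,z],q); break
        except bot.PlanningError as e: print(z,e)
    P=pose(); print(P[:3]); save('wrist','w4.png'); print(bot.read_clock())
    for t in('handgrip',): 
        for x in bot.search_frame('wrist',t): print(x)
    a=save('top','top1.png')
E
```

```text
hit False [0.6056 0.1288 0.0186]
grip 0.07767990566411849 58.906569331884384
held 0.08520973427152974 58.47006931900978
touch True [0.5398 0.4099 0.0186]
18.6417
[[-1.     -0.0015  0.0001  0.5705]
 [-0.0015  1.      0.0002 -0.329 ]
 [-0.0001  0.0002 -1.      0.46  ]]
22.7417
{'bbox': [307.5, 146.9, 33.2, 95.2], 'confidence': 0.88}
{'bbox': [303.9, 61.5, 247.6, 199.6], 'confidence': 0.51}
{'bbox': [554.0, 15.6, 68.5, 50.7], 'confidence': 0.47}
```

```bash
python3 - <<'E'
import cv2,numpy as np
t=cv2.imread('pics/top1.png')[140:300,110:270]
t=cv2.resize(t,(400,400),interpolation=cv2.INTER_CUBIC); w=cv2.imread('pics/w4.png')[:, 120:520]
cv2.imwrite('pics/c4.png',np.hstack([t,w]))
E
```

```text
(no output)
```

View pics/c4.png

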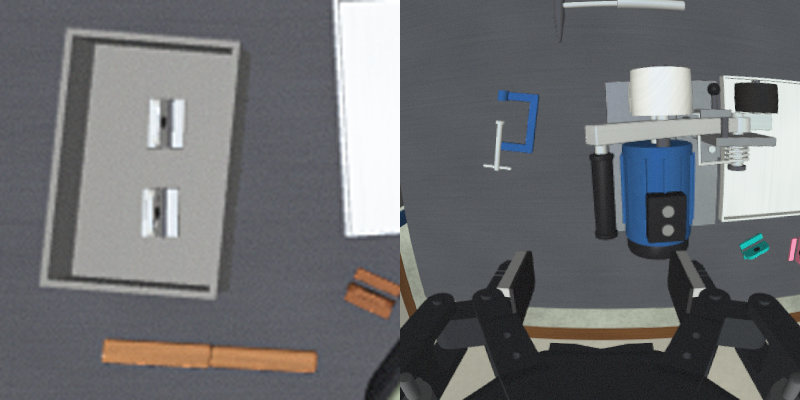

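Both lugs stand upright in the tote and nothing else has moved. The grip in the wrist picture runs from (320,153) to (327,238). I'll triangulate it with the top and side views, then approach.

```bash
python3 - <<'E'
from h import *
np.set_printoptions(precision=4,suppress=True)
P=pose()
mid=tri([ray('wrist',(323.7,196),P),ray('top',(439.5,165)),ray('side',(325.5,112.2))]); print('mid',mid)
for z in(.28,.295): print([atz('wrist',p,z,P) for p in((320,153),(327,238))], [atz('top',p,z) for p in((441,183.5),(437.5,146))], [atz('side',p,z) for p in((338,113),(313.5,111))])
# from the tray geometry (yaw 3 deg): origin via tray centre
th=np.deg2rad(2.95); u=np.array([np.cos(th),np.sin(th)]); v=np.array([-u[1],u[0]])
E
```

```text
mid (array([ 0.5806, -0.3273,  0.292 ]), [0.003077867070592159, 0.0020023495809208865, 0.001984848796940331])
[array([ 0.5401, -0.3302,  0.28  ]), array([ 0.6368, -0.3222,  0.28  ])] [array([ 0.535 , -0.3357,  0.28  ]), array([ 0.6287, -0.3286,  0.28  ])] [array([ 0.536 , -0.3455,  0.28  ]), array([ 0.6276, -0.3383,  0.28  ])]
[array([ 0.538 , -0.3302,  0.295 ]), array([ 0.6301, -0.3225,  0.295 ])] [array([ 0.5336, -0.3308,  0.295 ]), array([ 0.6259, -0.3238,  0.295 ])] [array([ 0.5321, -0.3263,  0.295 ]), array([ 0.6225, -0.3192,  0.295 ])]
```

```bash
python3 - <<'E'
from h import *
np.set_printoptions(precision=4,suppress=True)
M=down(np.pi/2+.06)
bot.move_pose([.580,-.326,.36],quat(M))
P=pose(); save('wrist','w5.png')
for x in bot.search_frame('wrist','handgrip')[:3]: print(x)
for s in(-.045,0,.045):
    p=np.array([.580,-.326,.294])+s*np.array([np.cos(.06),np.sin(.06),0])
    T=P@bot.calibration('wrist')['hand_eye']; c=T[:3,:3].T@(p-T[:3,3]); t=np.arctan2(np.hypot(c[0],c[1]),c[2]); K=bot.calibration('wrist')['mtx']
    print('exp',K[:2,2]+K[0,0]*t*c[:2]/np.hypot(c[0],c[1]))
print(P[:3,3],bot.read_ft_force(),bot.read_clock())
E
```

```text
{'bbox': [299.8, 151.3, 39.2, 130.2], 'confidence': 0.72}
exp [320.1959 155.589 ]
exp [320.209  217.7905]
exp [320.2343 272.0889]
[ 0.5798 -0.3256  0.3606] [-0.7851  0.7586  0.4986] 23.425
```

View pics/w5.png

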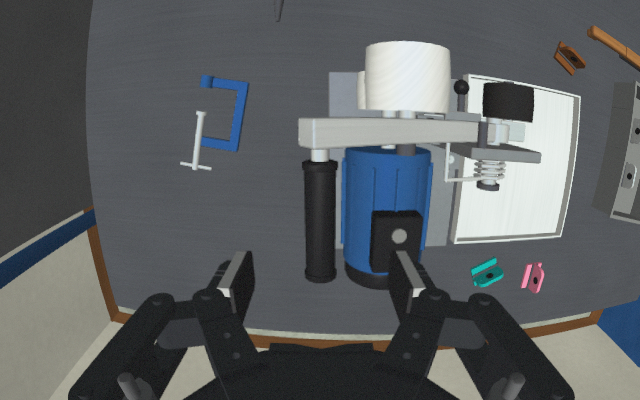

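The grip is at columns 303–338, centred at 320, rows 160–282. It is centred between the fingers and about 4 mm further out in x than I estimated. I'll grasp it and push it down along its arc.

```bash
python3 - <<'E'
from h import *
np.set_printoptions(precision=4,suppress=True)
v=np.array([-np.sin(.055),np.cos(.055),0])
g=np.array([.584,-.3255,.2735])
print('hit',bot.move_linear(g,speed=.1,until_force=6))
bot.set_gripper(0.0,grasp_force=90)
print('grip',bot.read_gripper_width(),bot.read_finger_force(),bot.read_ft_force(),bot.read_position())
if bot.read_gripper_width()<.15: raise SystemExit('missed')
def at(a): # TCP when joint angle is a
    return g+v*.22*(np.cos(.5)-np.cos(.5-a))+np.array([0,0,.22*(np.sin(.5-a)-np.sin(.5))])
for a in(.1,.2,.3,.4,.5,.55):
    bot.move_linear(at(a),speed=.06); print(a,bot.read_ft_force(),bot.read_position()-at(a))
s=bot.move_linear(at(.55)+(at(.6)-at(.55))*2.2,speed=.02,until_force=15)
f=bot.read_ft_force(); p=bot.read_position(); print('stop',s,f,p,p-at(.6),bot.read_gripper_width(),bot.read_finger_force(),bot.read_clock())
bot.wait(.5); print(bot.read_ft_force(),bot.read_position())
save('wrist','w6.png');save('side','side6.png')
E
```

```text
hit False
grip 0.23083417277047083 87.77957797050476 [-0.5857 -2.1048  2.377 ] [ 0.5841 -0.326   0.2741]
0.1 [-1.8283  1.0614  7.9566] [ 0.0002 -0.0002  0.0013]
0.2 [-1.342   1.0967  7.954 ] [ 0.0003 -0.0003  0.0014]
0.3 [-2.1137  0.3129  9.0921] [ 0.0004 -0.0003  0.0016]
0.4 [-1.7518  0.4768  9.6179] [ 0.0005 -0.0005  0.0018]
0.5 [-3.2045  0.6217 10.5881] [ 0.0005 -0.0006  0.002 ]
0.55 [-2.775   0.6103 11.6073] [ 0.0005 -0.0007  0.002 ]
stop True [-3.094   1.9998 12.6536] [ 0.5859 -0.352   0.1471] [ 0.0005 -0.0007  0.001 ] 0.23447162443714936 89.37941551208496 28.6417
[-3.4     1.9441 11.6303] [ 0.5859 -0.352   0.1474]
```

The guarded move eased off after contact, leaving only spring force. I'll press a few mm past the stop and hold that.

```bash
python3 - <<'E'
from h import *
np.set_printoptions(precision=4,suppress=True)
p=np.array(bot.read_position()); z=p[2]
for i in range(8):
    z-=.0015; bot.move_linear([p[0],p[1]-.0001,z],speed=.02); f=bot.read_ft_force(); print(round(z,4),f,bot.read_position())
    if f[2]>30: break
bot.wait(1); print(bot.read_ft_force(),bot.read_position(),bot.read_gripper_width(),bot.read_finger_force(),bot.read_clock())
save('wrist','w7.png')
E
```

```text
0.1459 [-3.6644  2.2025 12.8233] [ 0.5859 -0.3521  0.1482]
0.1444 [-3.0196  3.092  12.444 ] [ 0.5859 -0.352   0.1465]
0.1429 [-7.251   3.9953 16.848 ] [ 0.586  -0.352   0.1462]
0.1414 [-7.4223  6.067  23.7272] [ 0.586 -0.352  0.146]
0.1399 [-10.8932   6.3391  29.779 ] [ 0.586  -0.352   0.1458]
0.1384 [-12.2419   8.4556  35.7625] [ 0.5861 -0.352   0.1456]
[-12.6951   7.3775  35.2893] [ 0.5861 -0.352   0.1456] 0.2304965938857006 91.89192295074463 31.7417
```

View pics/w7.png

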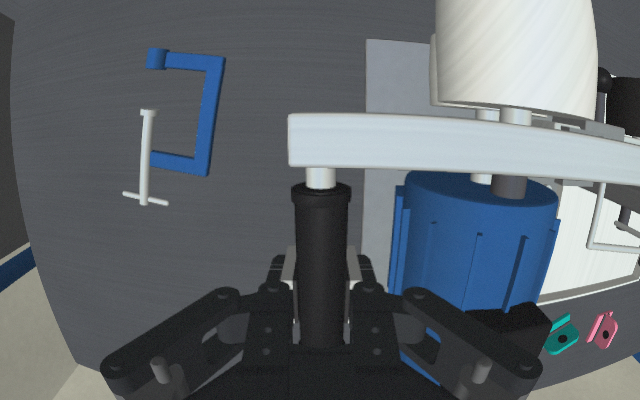

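The stop is confirmed: the grip travelled 128.5 mm against 127.5 mm expected, and the force rises steeply there. The fingers at columns 285–375 are clear of the motor, which starts at column 390. I'll ease off slightly for margin and hand in.

```bash
python3 - <<'E'
from h import *
bot.move_linear([.5860,-.3521,.1402],speed=.02); bot.wait(.3)
print(bot.read_ft_force(),bot.read_position(),bot.read_gripper_width(),bot.read_clock())
if bot.read_ft_force()[2]>20: print(bot.close_job())
E
```

```text
[-9.96713723  6.50719679 28.74390992] [ 0.58602556 -0.35200897  0.14585544] 0.2319507287393693 32.3417
the job is handed in; nothing more can be done
None
```

I handed in the job at about 32 s: both steel lugs are standing in the tote, and the gripper is still holding the tension arm down on its lower stop with about 29 N.

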